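# Put the booked-in tube away, hold the next one up to the scanner

## Task

The red-capped tube in the near row of the blue rack is booked in: move it to the far row, fully down in the free well right beside the two tubes there, so that the three stand side by side without a gap. Then lift the green-capped tube out by its cap and present it to the barcode scanner, cap up, its white label centred in front of the red window about 10 cm away, the tube leaning with the scanner so that the label is square to its line of sight. Finish still holding it there, motionless and clear of everything, without knocking the scanner, the other tubes or the things on the desk.

Things in the scene. Friction and masses are not known exactly. Their poses are not given: they have to be found in the camera images.
- rack: blue tube rack, 104 (x) x 160 (y) x 56 mm high, fixed; origin under its centre, z up, x toward the far row. Two rows of four square wells 21 mm wide: near row x = -30 mm, far row x = +30 mm, y = +57, +19, -19, -57 mm. Well floor 6 mm, top deck 56 mm, tops of standing tubes 98 mm above the table. Beside a cap are 43 mm free toward the other row, 21 mm along the row: do not open the fingers fully
- next_well (a point): centre of the floor of the free well beside the two tubes in the far row (rack x = +30, y = -19, z = 6 mm); axes as the rack's. The two stand at y = +57 and +19; y = -57 is free too, but would leave a gap. A tube standing in this well has its label centre 41 mm and its cap centre 80 mm above this point
- red_tube_cap (a point): centre of the ribbed cap of the red-capped tube (17 mm thick, 92 mm long, upright in a well) on its axis, 12 mm below its top; the cap is the top 24 mm: grasp here, fingers closing along the rack's x. It stands in the near row at y = +57, +19 or -57 mm. Weight 11 to 18 g
- red_tube_label (a point): centre of the red-capped tube's white label, on its axis, 41 mm above its foot; y axis points from cap to foot. The label goes all round (40 mm long). The tube acts like a square bar (16.5 x 17 mm) with sides parallel to the wells' sides: do not turn it more than 8 degrees against them on the way in
- green_tube_cap (a point): centre of the ribbed cap of the green-capped tube (17 mm thick, 92 mm long, upright in a well) on its axis, 12 mm below its top; the cap is the top 24 mm: grasp here, fingers closing along the rack's x. It stands in the near row at y = +57, +19 or -57 mm. Weight 11 to 18 g
- green_tube_label (a point): centre of the green-capped tube's white label, on its axis, 41 mm above its foot and 39 mm below the cap centre; y axis points from cap to foot. The label goes all round (40 mm long), so the tube may be turned about its axis. Fingers belong on the cap, not over the label
- scan_window (a point): centre of the red window in the nose of the black hand scanner in its gooseneck stand, about 0.2 m above the table, facing the robot and 32 to 43 degrees down; the nose is 70 mm wide. x axis: the line of sight, out of the window; z axis: up the window's face (a rightly held tube's cap end points along +z); y axis level
- scanner_stand: base of the scanner's stand, a black disc of 124 mm, fixed; origin at its underside below the gooseneck. The scanner above reaches 107 mm from it toward the robot and is 275 mm high
- scanner_stand_cradle (a joint): tilt of the scanner in its stand, grows as the nose turns down; a stiff hinge, to be left as it is
- purple_tube: purple-capped tube, booked in, in the far row of the rack, same size as the red one; to be left where it is
- yellow_tube: yellow-capped tube, booked in, in the far row of the rack, same size as the red one; to be left where it is
- waiting_tube: second yellow-capped tube, waiting in the near row of the rack with the red and the green one, same size; to be left where it is
- plaster_box: orange and white carton, 60 x 98 x 41 mm, origin under its centre; to be left where it is
- thermometer: white forehead thermometer, 33 x 146 x 34 mm, lying on the table, origin under its centre; to be left where it is
- pen_red: red pen, 12 x 137 x 15 mm, lying on the table, origin under its centre; to be left where it is

How it is judged (in metres and radians):
On the way, in this order (a step that is already met when the one before it is completed fails the run):
1. the red-capped tube stands fully down in the free well beside the two tubes of the far row, let go (horizontal distance between red_tube_label and next_well below 0.007 m and z of red_tube_label in the frame of next_well below 0.046 m and angle between the y axis of red_tube_label and the z axis of next_well, either way round below 0.12 rad and contact force between the fingers and red_tube below 0.1 N), for 0.2 s.
2. the green-capped tube is held up in front of the scanner's window (x of green_tube_label in the frame of scan_window between 0.07 and 0.13 m and y of green_tube_label in the frame of scan_window between -0.025 and 0.025 m and z of green_tube_label in the frame of scan_window between -0.025 and 0.025 m and angle between the y axis of green_tube_label and the z axis of scan_window, either way round below 0.3 rad and z of green_tube_cap in the frame of scan_window above 0.01 m and distance between the grasp point and green_tube_label above 0.026 m and contact force between the fingers and green_tube above 0.5 N and contact force between green_tube and rack below 0.05 N and contact force between green_tube and scanner_stand below 0.05 N and height (world z) of green_tube_label above 0.08 m), for 0.2 s.
At the end, for the whole second after the job is handed in: Red tube let go in the far-row well beside the two: within 7 mm, down within 5 mm, within 7 degrees. Green held still by the cap (grasp 26+ mm from label centre), clear of rack and scanner, label 70-130 mm before the window, within 25 mm of its line, cap up, square within 17 degrees (all of step 1 and all of step 2 and linear speed of each of green_tube, red_tube below 0.03 m/s); the arm keeps its last pose, push and grip.
It fails at once if another tube is disturbed in the rack (moved more than 2 cm) (distance of any of purple_tube, yellow_tube, waiting_tube from where it was at the start of the episode above 0.02 m).
It fails at once if the scanner is knocked (its window moves more than 1 cm) (distance of scan_window from where it was at the start of the episode above 0.01 m).
It fails at once if a thing on the desk is knocked (moved more than 3 cm) (distance of any of plaster_box, thermometer, pen_red from where it was at the start of the episode above 0.03 m).
It also fails if it takes over 56 s, if anything falls off the work surface, if the arm or the gripper's body presses on something with over 40 N, if the wrist force passes 120 N, or if a joint passes its speed limit or range.

## Robot

A 6-joint arm with a two-finger parallel gripper is mounted at the origin on a cart in front of the work surface, level with it; the furniture and walls round the work are solid. World frame = base frame: x ahead of the robot, y to its left, z up, the work surface at z = 0. Lengths are in mm, angles in rad, forces in N, time in s.
With the tool pointing down it reaches from about 375 to 975 mm from the base axis. Payload 3.8 kg.
Tool frame: the origin (TCP) lies midway between the tips of the shut fingers; the grasp point (between the pads) lies 19 mm behind it; z points along the fingers, y is the line along which they close (so a half turn about z gives the same grasp; the last joint's range is limited). The gripper opens to 85 mm and grips with 20 to 120 N. Pads are 22 mm wide; open, the fingers measure 114 mm over their backs; the gripper's body (76 mm by 85 mm) begins 54 mm behind the grasp point. The pads swing forward as they close: fully open they stand 13 mm farther back than shut.
Start: joints at [-1.224, 0.264, 1.604, -0, 1.274, -0.037], TCP at [252.746, -625.889, 191.58] pointing down, gripper open.
Joint ranges: [-2.63, 2.63], [-0.94, 2.18], [0.31, 2.57], [-1.31, 4.45], [0, 2.66], [-2.55, 2.55]. Speed limits (rad/s): [2.57, 2.57, 3.14, 3.14, 3.14, 3.14].

## Interface

Orientations are given as a unit quaternion [w, x, y, z].
In Python, from bench import arm gives the robot as it stands.
- The arm moves only by the shell command python3 -m pendant 'ROWS' [FORCE]. ROWS is JSON, a list that holds one entry, the list of rows, each a list of 7 numbers: the shift along the tool's x, y, z in m, then the turn, a rotation vector about the tool's x, y, z in rad, then the closure, from 0 (fully open) to 1 (shut). In form: [[[tx, ty, tz, rx, ry, rz, fingers], ...]]. A call has 1 to 5 rows; each row is the pose to reach, as a shift and turn from the pose commanded when the call began, along the tool's axes at that moment; what a row does not reach only later rows make up. A row lasts 1/10 s, in which the tool goes at most 50 mm and 8.59 degrees, less where a joint would pass 70% of its speed; a pose out of reach is approached as far as the arm can. A call with a gripper value outside its range is refused whole. The fingers move at their own pace and stop on an object; FORCE is the grip in N (left out, the last holds). Time passes only in rows, so rows that repeat a pose let the fingers close. It gives the time, the measured TCP pose, the force, the opening and the grip force at its end, in the units of the state.
- arm.observe(): the state, without advancing time (a new reading comes with each control period).
- arm.get_image(name): name is "scene" or "side" or "wrist"; returns a dict with "img" (420x560x3 uint8, blue, green, red), "z_map" (420x560 float32, mm along the optical axis (not along the pixel's ray), 0 where there is no reading), "camera_matrix" (3x3 intrinsics, pixels), "cam_to_world" (4x4, takes a point from camera to world coordinates). Camera axes: x right, y down, z forward; pixel columns grow to the right and rows downward; lengths in mm; the calibration is good to about 2 mm. A picture is of the moment at which its call begins.
- arm.close_job(): hands the job in; it is judged then, once.
The state is a dict: "time": time; "joints": joint angles; "joint_velocities": joint speeds; "joint_efforts": joint torques, N m; "ee_pos": TCP position; "ee_rot": TCP orientation; "contact_force": force on the tool from outside, world axes, zero at the start; "ft_torque": the same for the moment, N m; "gripper_width": opening from 0.0 (shut) to 1.0 (fully open); "finger_force": force on a finger pad.
Only numpy, scipy, OpenCV 4.12 (cv2) and the standard library are available. Lean on these libraries where they do the work, as an engineer would, in place of code of your own. Each camera call takes 0.05 s, during which the arm holds its last target. There are 200 camera calls.

## Working session

There is one attempt and no reset: what is moved stays moved. The work goes in short steps, Python scripts to look and compute and a shell command to move; the robot and the scene stay as the last step left them, time stands still between calls to the robot, and variables do not carry over. Pictures are saved under pics/ and viewed, at most 11 in all, crops included, and the job is handed in when it is done.

```bash
ls; mkdir -p pics
python3 - <<'E'
from bench import arm
import cv2,pickle
s=arm.observe();print(s)
d={n:arm.get_image(n) for n in("scene","side")}
pickle.dump(d,open("v0.pkl","wb"))
for n in d:
    cv2.imwrite(f"pics/{n}0.png",d[n]["img"]);print(n,d[n]["camera_matrix"].round(1).tolist(),d[n]["cam_to_world"].round(3).tolist())
E
```

```text
pics
{'time': 0.0, 'joints': array([-1.22389693e+00,  2.64771616e-01,  1.60540511e+00, -2.58903743e-05,
        1.27372024e+00, -3.69358669e-02]), 'joint_velocities': array([ 2.39992509e-05,  2.63066497e-04,  7.14004351e-04, -8.19011860e-05,
       -3.03575187e-04, -9.44746148e-05]), 'joint_efforts': array([-4.86880963e-04, -5.15108836e+01, -3.67312396e+01, -1.19086408e-04,
        1.30624854e-02, -1.99839345e-07]), 'ee_pos': array([ 252.45266184, -625.10083127,  190.23291328]), 'ee_rot': array([-1.13643632e-03,  9.81638890e-01,  1.90745278e-01, -1.90074616e-04]), 'contact_force': array([-0.20089876, -0.13137099, -0.21030501]), 'ft_torque': array([-0.02541003, -0.03589714,  0.03837057]), 'finger_force': 0.0, 'gripper_width': 0.9992852007988366}
scene [[491.5, 0.0, 275.9], [0.0, 491.5, 213.2], [0.0, 0.0, 1.0]] [[0.732, -0.417, 0.539, -183.37], [-0.681, -0.437, 0.587, -983.778], [-0.009, -0.797, -0.604, 1007.875], [0.0, 0.0, 0.0, 1.0]]
side [[488.3, 0.0, 278.7], [0.0, 488.3, 209.7], [0.0, 0.0, 1.0]] [[-0.966, -0.141, 0.216, 319.274], [-0.256, 0.441, -0.86, 991.34], [0.026, -0.887, -0.462, 728.834], [0.0, 0.0, 0.0, 1.0]]
```

View pics/scene0.png

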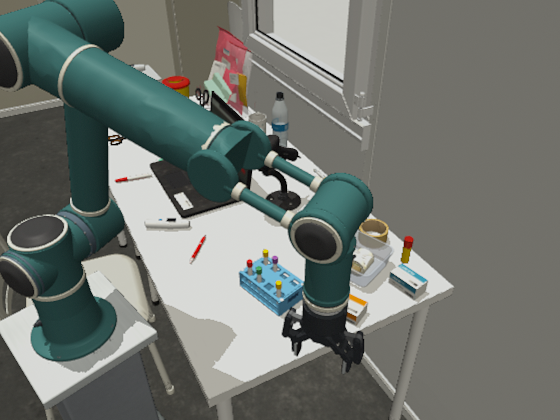

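View pics/side0.png

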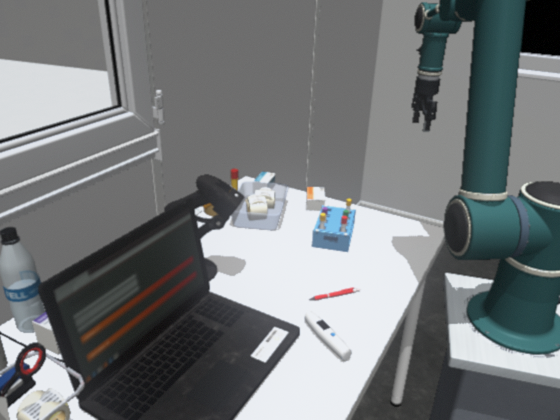

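The scene view shows the red cap at (249,264), green (259,270) and waiting yellow (279,285) in the near row. Yellow (265,253) and purple (275,260) are in the far row. The scanner head is near (285,150), mostly behind the arm; the side view shows it at (218,190), with the rack at (335,225).

```bash
cat > h.py <<'E'
import numpy as np,cv2
from scipy.spatial.transform import Rotation as R
def rot(q): return R.from_quat([q[1],q[2],q[3],q[0]]).as_matrix()
def ray(d,u,v):
    r=np.linalg.inv(d["camera_matrix"])@[u,v,1]; T=d["cam_to_world"]
    return T[:3,3],T[:3,:3]@r
def plane(d,u,v,z):
    o,r=ray(d,u,v); return o+r*(z-o[2])/r[2]
def tri(*obs):
    A=np.zeros((3,3));b=np.zeros(3)
    for o,r in obs:
        r=r/np.linalg.norm(r);P=np.eye(3)-np.outer(r,r);A+=P;b+=P@o
    return np.linalg.solve(A,b)
def cloud(d):
    z=d["z_map"];v,u=np.mgrid[:z.shape[0],:z.shape[1]]
    K=d["camera_matrix"];P=np.stack([(u-K[0,2])*z/K[0,0],(v-K[1,2])*z/K[1,1],z],-1)
    return P@d["cam_to_world"][:3,:3].T+d["cam_to_world"][:3,3]
def blobs(d,hue,roi,smin=110,vmin=60,amin=8):
    h=cv2.cvtColor(d["img"],cv2.COLOR_BGR2HSV);H=h[...,0].astype(int)
    m=((abs((H-hue[0]+90)%180-90)<=hue[1])&(h[...,1]>smin)&(h[...,2]>vmin)).astype(np.uint8)
    k=np.zeros_like(m);u0,v0,u1,v1=roi;k[v0:v1,u0:u1]=1;m*=k
    n,l,s,c=cv2.connectedComponentsWithStats(m)
    return [(c[i],s[i,4],s[i,:4],l==i) for i in range(1,n) if s[i,4]>=amin]
def proj(d,p):
    T=np.linalg.inv(d["cam_to_world"]);q=d["camera_matrix"]@(T[:3,:3]@p+T[:3,3]);return q[:2]/q[2]
E
python3 - <<'E'
import pickle
from h import *
d=pickle.load(open("v0.pkl","rb"))
roi={"scene":(235,240,305,315),"side":(305,190,365,250)}
hue={"red":(0,6),"green":(75,15),"yellow":(25,6),"purple":(145,15),"blue":(103,8)}
for n in d:
    C=cloud(d[n])
    for c in hue:
        for b in blobs(d[n],hue[c],roi[n],amin=6):
            P=C[b[3]];P=P[np.isfinite(P).all(1)]
            print(n,c,b[0].round(1),b[1],b[2],np.median(P,0).round(0))
# scanner crop in side view
i=d["side"]["img"][160:310,130:290];cv2.imwrite("pics/scan.png",cv2.resize(i,None,fx=4,fy=4,interpolation=cv2.INTER_CUBIC))
E
```

```text
scene red [249.1 263.1] 36 [247 260   5   8] [ 428. -208.   94.]
scene green [258.7 269.5] 41 [256 266   6   8] [ 429. -246.   93.]
scene green [303.8 288.1] 10 [303 285   2   8] [ 220. -607.  439.]
scene yellow [265.1 252.6] 35 [263 249   5   8] [ 488. -206.   93.]
scene yellow [278.1 284.4] 39 [276 281   5   8] [ 429. -320.   94.]
scene purple [274.4 259.4] 22 [273 256   4   7] [ 486. -243.   93.]
scene blue [272.  286.8] 1738 [240 258  63  57] [ 441. -276.   51.]
side red [344.1 218.7] 26 [342 216   5   7] [ 432. -197.   94.]
side yellow [348.5 201. ] 25 [347 198   5   7] [ 435. -311.   93.]
side yellow [322.4 215.9] 25 [321 213   4   7] [ 492. -196.   92.]
side blue [333.7 220.4] 351 [325 208  19  27] [ 466. -247.   55.]
side blue [350.2 222.4] 107 [346 211   9  24] [ 418. -261.   55.]
side blue [317.2 224.4] 12 [316 221   3   7] [ 507. -210.   56.]
```

View pics/scan.png

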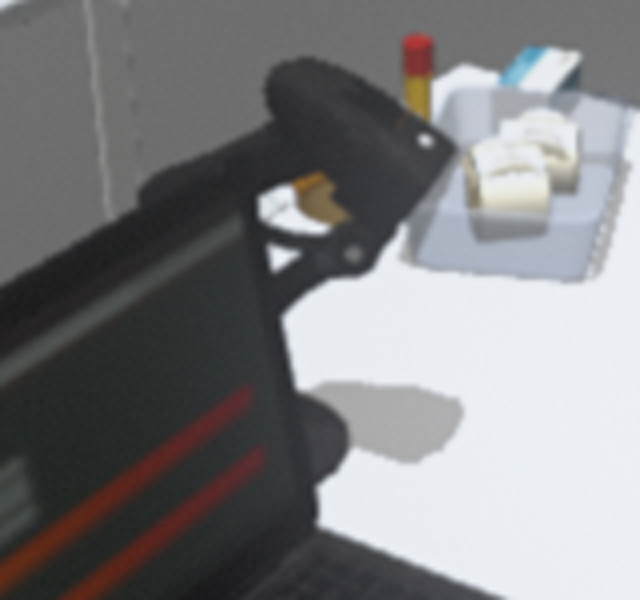

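Red stands at rack y=+57, green at +19 and the waiting tube at -57. The rack centre is near (460,-259), nearly square to the world axes. I'll move above the near row with the fingers along x.

```bash
python3 -m pendant '[[[0.031,-0.03,-0.02,0,0,-0.12,0.4],[0.062,-0.06,-0.05,0,0,-0.24,0.4],[0.095,-0.09,-0.06,0,0,-0.36,0.4],[0.125,-0.12,-0.06,0,0,-0.48,0.4],[0.156,-0.15,-0.06,0,0,-0.6,0.4]]]'
cat >> h.py <<'E'
def go(s,target,Rt=None):
    """shift (m) and rotvec in tool axes from state s to TCP target (mm), rotation Rt"""
    M=rot(s["ee_rot"]);out=[(M.T@(np.array(target)-s["ee_pos"])/1000).round(4)]
    if Rt is not None: out.append(R.from_matrix(M.T@Rt).as_rotvec().round(3))
    return out
DOWN=np.array([[0,1,0],[1,0,0],[0,0,-1]]).astype(float) # cols: tool x=+Y, y=+X, z=down
E
python3 - <<'E'
from bench import arm
from h import *
import pickle
s=arm.observe();print(s["ee_pos"],s["joints"]);print(go(s,[430,-250,240],DOWN),rot(s["ee_rot"]).round(3))
d=pickle.load(open("v0.pkl","rb"))["side"];C=cloud(d)
for n,(a,b,c,e) in {"head":(195,170,245,225),"base":(200,255,220,285)}.items():
    P=C[b:e,a:c].reshape(-1,3);P=P[(P[:,2]>5)&(P[:,2]<300)&(P[:,0]<900)]
    g=d["img"][b:e,a:c].max(2).reshape(-1)
    Q=C[b:e,a:c].reshape(-1,3)[g<75];print(n,np.percentile(Q,[2,20,50,80,98],axis=0).round(0).tolist())
print(C[195,243:248].round(0).tolist(), C[195,235].round(0),C[212,222].round(0),C[178,200].round(0))
E
```

```text
time: 0.6
ee_pos: [341.7, -426.9, 252.0]
ee_rot: [0.0, 0.88, 0.474, 0.0]
contact_force: [0.8, -0.2, 0.1]
gripper_width: 0.596
finger_force: 0.0
[ 341.71090186 -426.94437284  252.01224797] [-9.41485658e-01 -1.25819985e-02  1.80232732e+00  1.49031209e-04
  1.35095390e+00 -3.59016912e-01]
[array([ 0.1963, -0.0236,  0.012 ]), array([ 0.001,  0.   , -0.583])] [[ 0.55   0.835  0.001]
 [ 0.835 -0.55  -0.001]
 [-0.     0.001 -1.   ]]
head [[655.0, 22.0, 160.0], [677.0, 43.0, 213.0], [703.0, 54.0, 236.0], [733.0, 65.0, 258.0], [756.0, 74.0, 274.0]]
base [[704.0, -5.0, 6.0], [709.0, 24.0, 11.0], [714.0, 124.0, 57.0], [739.0, 134.0, 89.0], [761.0, 148.0, 116.0]]
[[655.0, 5.0, 225.0], [791.0, -407.0, 15.0], [788.0, -407.0, 15.0], [786.0, -413.0, 13.0], [783.0, -414.0, 13.0]] [664.  35. 237.] [682.  74. 210.] [744.  45. 273.]
```

```bash
python3 -m pendant '[[[0.04,-0.005,0.003,0,0,-0.12,0.4],[0.08,-0.01,0.005,0,0,-0.24,0.4],[0.12,-0.014,0.008,0,0,-0.36,0.4],[0.16,-0.019,0.01,0,0,-0.48,0.4],[0.196,-0.024,0.012,0,0,-0.583,0.4]]]'
python3 - <<'E'
from bench import arm
from h import *
import pickle
w=arm.get_image("wrist");s=arm.observe();pickle.dump((w,s),open("w1.pkl","wb"));print(s["ee_pos"],rot(s["ee_rot"]).round(3).tolist(),w["cam_to_world"].round(3).tolist(),w["camera_matrix"].round(0).tolist())
cv2.imwrite("pics/w1.png",w["img"])
E
```

```text
time: 1.1
ee_pos: [430.1, -249.9, 239.1]
ee_rot: [-0.0, 0.707, 0.707, 0.0]
contact_force: [0.1, -0.6, 1.0]
gripper_width: 0.598
finger_force: 0.0
[ 431.74807273 -245.35435411  238.66650198] [[-0.007, 1.0, 0.001], [1.0, 0.007, 0.005], [0.005, 0.001, -1.0]] [[1.0, 0.001, 0.0, 429.078], [0.001, -0.948, -0.319, -167.349], [-0.0, 0.319, -0.948, 421.201], [0.0, 0.0, 0.0, 1.0]] [[300.0, 0.0, 281.0], [0.0, 300.0, 210.0], [0.0, 0.0, 1.0]]
```

View pics/w1.png

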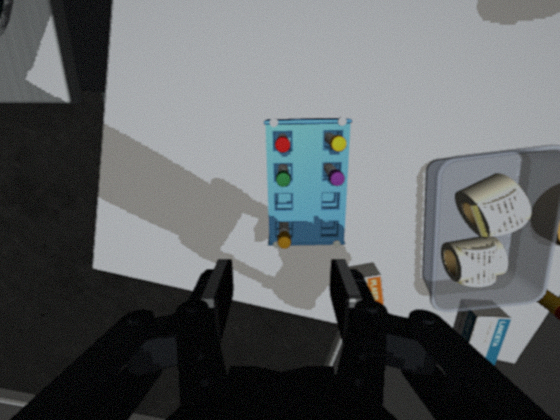

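The wrist view shows the rack square on: red (283,144), green (283,180), yellow (339,143), purple (336,178) and waiting (284,241). The free far wells are at (329,201) and (329,229).

Run:
```python
import pickle
from h import *
from bench import arm
w,s=pickle.load(open("w1.pkl","rb"));d=pickle.load(open("v0.pkl","rb"))
W={};roi=(255,105,365,262)
for c,hh in {"red":(0,6),"green":(65,18),"yellow":(25,8),"purple":(150,15)}.items():
    for b in blobs(w,hh,roi,amin=40,vmin=40): print(c,b[0].round(1),b[1],plane(w,*b[0],97).round(1)); W[c+str(int(b[0][1]))]=b[0]
S={"red":(249.1,263.1),"green":(258.7,269.5),"purple":(274.4,259.4),"yellow1":(265.1,252.6),"yellow2":(278.1,284.4)}
D={"red":(344.1,218.7),"yellow1":(322.4,215.9),"yellow2":(348.5,201)}
for k in S:
    for n in W:
        if n.startswith(k): print(k,tri(ray(w,*W[n]),ray(d["scene"],*S[k]),*([ray(d["side"],*D[k])] if k in D else [])).round(1))
# deck mask: blue corners
b=max(blobs(w,(98,12),roi,smin=80),key=lambda b:b[1])
print("rack rect",cv2.minAreaRect(cv2.findNonZero(b[3].astype(np.uint8))))
(c,_,_)=cv2.minAreaRect(cv2.findNonZero(b[3].astype(np.uint8)));print(plane(w,*c,56).round(1))
print(arm.observe()["ee_pos"])
```

```text
red [282.1 143.9] 188 [ 430.1 -202.1   97. ]
green [282.7 178.6] 167 [ 430.9 -239.7   97. ]
yellow [337.5 142.8] 198 [ 488.9 -200.9   97. ]
yellow [283.8 239.7] 173 [ 432.3 -313.2   97. ]
purple [336.4 177.6] 160 [ 490.  -238.5   97. ]
red [ 430.9 -203.6   88.3]
green [ 431.3 -241.7   89. ]
purple [ 491.4 -240.4   87.2]
yellow1 [ 491.3 -202.    88.1]
yellow2 [ 433.4 -317.4   88.3]
rack rect ((307.5, 181.5), (125.0, 87.0), 90.0)
[ 462.  -252.5   56. ]
[ 431.74807273 -245.35435411  238.66650198]
```

```bash
python3 -m pendant '[[[0.03,0.001,0.03,0,0,-0.023,0.4],[0.0465,0.001,0.06,0,0,-0.023,0.4],[0.0465,0.001,0.09,0,0,-0.023,0.4],[0.0465,0.001,0.11,0,0,-0.023,0.4],[0.0465,0.001,0.11,0,0,-0.023,0.4]]]'
python3 - <<'E'
from bench import arm
from h import *
w=arm.get_image("wrist");s=arm.observe();print(s["ee_pos"],rot(s["ee_rot"]).round(3).tolist())
print(go(s,[430.9,-203.5,67],R.from_euler("z",.023).as_matrix()@DOWN))
cv2.imwrite("pics/w2.png",w["img"])
E
```

```text
time: 1.65
ee_pos: [427.9, -203.6, 125.8]
ee_rot: [-0.004, 0.7, 0.714, -0.001]
contact_force: [-0.2, -0.3, -0.8]
gripper_width: 0.603
finger_force: 0.0
[ 429.36611269 -204.59580289  127.88887707] [[-0.019, 1.0, -0.004], [1.0, 0.019, 0.002], [0.002, -0.004, -1.0]]
[array([0.0009, 0.0018, 0.0609]), array([-0.004, -0.002, -0.004])]
```

View pics/w2.png

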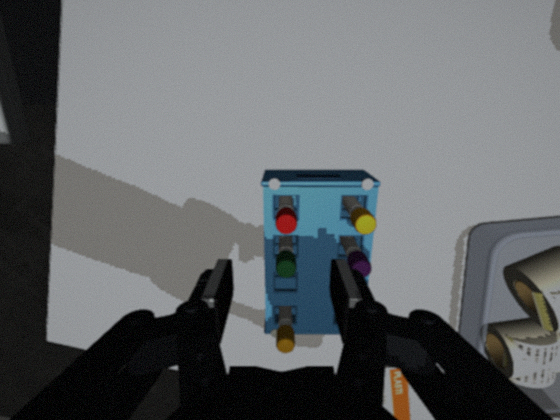

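The red cap is at (287,221), with the fingers straddling it centred on column 281, so I'll recheck the lateral offset.

Run:
```python
from bench import arm
from h import *
import pickle
w1,_=pickle.load(open("w1.pkl","rb"))
w=arm.get_image("wrist");s=arm.observe();pickle.dump((w,s),open("w2.pkl","wb"))
C=w["cam_to_world"];M=rot(s["ee_rot"])
print(s["ee_pos"],"cam in tool",(M.T@(C[:3,3]-s["ee_pos"])).round(1),"cam x axis in tool",(M.T@C[:3,0]).round(3))
for n,hh,p1,roi in (("red",(0,6),(282.1,143.9),(270,200,305,240)),("purple",(150,15),(336.4,177.6),(340,245,380,280)),("yel",(25,8),(337.5,142.8),(345,200,380,240))):
    b=max(blobs(w,hh,roi,amin=40,vmin=40),key=lambda b:b[1])
    print(n,b[0].round(1),plane(w,*b[0],97).round(1),tri(ray(w,*b[0]),ray(w1,*p1)).round(1),"tool",(M.T@(plane(w,*b[0],97)-s["ee_pos"])).round(1))
```

```text
[ 430.68517148 -205.40321306  129.51042131] cam in tool [  83.3   -1.8 -180.6] cam x axis in tool [0.001 1.    0.003]
red [283.6 218.4] [ 430.1 -200.2   97. ] [ 430.2 -203.    89.4] tool [ 5.2 -0.4 32.5]
purple [358.9 264.6] [ 491.  -238.2   97. ] [ 490.5 -238.4   96.9] tool [-33.9  59.8  32.4]
yel [360.1 218.2] [ 488.  -198.8   97. ] [ 490.4 -201.8   88.7] tool [ 5.5 57.4 32.5]
```

```bash
python3 -m pendant '[[[0.001,0,0.02,0,0,0,0.4],[0.001,0,0.035,0,0,0,0.4],[0.001,0,0.05,0,0,0,0.4],[0.001,0,0.062,0,0,0,0.4],[0.001,0,0.062,0,0,0,0.4]]]' && python3 -m pendant '[[[0,0,0,0,0,0,0.9],[0,0,0,0,0,0,0.9],[0,0,0,0,0,0,0.9],[0,0,0,0,0,0,0.9],[0,0,0,0,0,0,0.9]]]' 20
```

```text
time: 2.25
ee_pos: [430.5, -204.4, 67.1]
ee_rot: [-0.001, 0.701, 0.714, -0.0]
contact_force: [0.2, -0.1, -0.5]
gripper_width: 0.604
finger_force: 0.0
time: 2.75
ee_pos: [431.2, -204.5, 68.0]
ee_rot: [0.0, 0.7, 0.714, 0.0]
contact_force: [-0.7, 0.0, 0.6]
gripper_width: 0.1
finger_force: 0.0
```

The fingers closed to 0.1 without contact. I need a look.

Run:
```python
from bench import arm
from h import *
s=arm.observe();print(s["ee_pos"],s["gripper_width"],s["finger_force"])
w=arm.get_image("wrist");c=arm.get_image("side")
i=np.hstack([w["img"][150:420,180:400],cv2.resize(c["img"][150:260,290:380],(221,270),interpolation=cv2.INTER_CUBIC)])
cv2.imwrite("pics/w3.png",cv2.resize(i,None,fx=1.7,fy=1.7))
```

```text
[ 431.22527476 -204.53589623   67.96268052] 0.0995844186250065 0.0
```

View pics/w3.png

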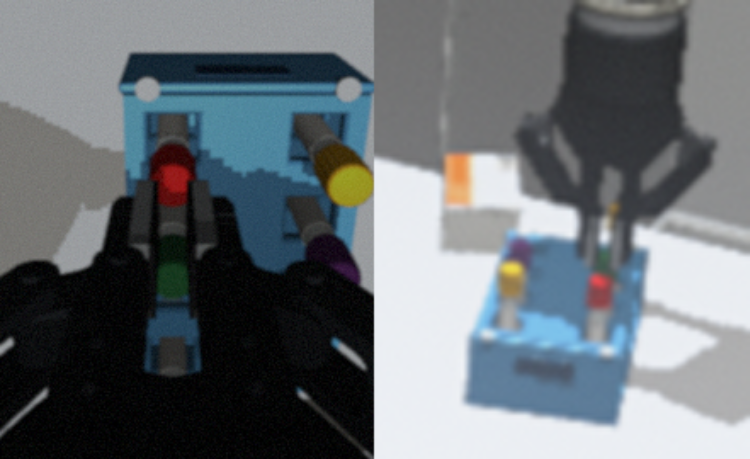

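The closed fingers appear between red and green, not on red, so I'll find the finger tips from the wrist depth map.

Run:
```python
from bench import arm
from h import *
import pickle
w=arm.get_image("wrist");sd=arm.get_image("side");s=arm.observe();pickle.dump((w,sd,s),open("w4.pkl","wb"))
C=cloud(w);M=rot(s["ee_rot"]);g=w["img"].astype(int)
T=(C-s["ee_pos"])@M
for v in range(240,330,8):
    print(v,[(u,T[v,u].round(0).astype(int).tolist(),g[v,u].tolist()) for u in (264,268,299)])
b=max(blobs(w,(0,6),(260,220,310,280),amin=40,vmin=40),key=lambda b:b[1]);print(b[0],b[1],plane(w,*b[0],95))
# side view: dark pixels of fingers
S=cloud(sd);
for v in range(195,225,4):
    print(v,[(u,S[v,u].round(0).astype(int).tolist()) for u in range(338,350,2)])
```

```text
240 [(264, [-5, -13, 12], [146, 123, 67]), (268, [-17, -11, 39], [93, 72, 39]), (299, [-5, 12, 11], [101, 80, 46])]
248 [(264, [-11, -13, 12], [101, 77, 46]), (268, [3, -9, -17], [46, 38, 37]), (299, [-11, 12, 11], [98, 76, 44])]
256 [(264, [11, -10, -44], [57, 48, 42]), (268, [11, -8, -43], [32, 35, 37]), (299, [10, 8, -42], [51, 43, 36])]
264 [(264, [11, -9, -52], [42, 42, 40]), (268, [11, -7, -52], [45, 47, 46]), (299, [11, 8, -53], [47, 48, 47])]
272 [(264, [11, -9, -60], [45, 44, 39]), (268, [11, -7, -59], [32, 30, 31]), (299, [11, 7, -60], [50, 48, 46])]
280 [(264, [11, -8, -67], [48, 45, 48]), (268, [12, -7, -67], [24, 23, 21]), (299, [11, 7, -66], [36, 34, 36])]
288 [(264, [10, -8, -72], [37, 35, 35]), (268, [11, -6, -73], [19, 16, 16]), (299, [11, 7, -72], [25, 26, 24])]
296 [(264, [10, -8, -77], [98, 98, 93]), (268, [10, -6, -77], [32, 33, 35]), (299, [10, 7, -77], [79, 80, 75])]
304 [(264, [12, -7, -85], [0, 0, 0]), (268, [6, -6, -77], [8, 7, 6]), (299, [13, 6, -86], [7, 14, 10])]
312 [(264, [13, -7, -91], [1, 7, 0]), (268, [2, -6, -77], [10, 13, 10]), (299, [12, 6, -90], 
[... 820 characters left out ...]
), (342, [440, -189, 131]), (344, [460, -452, -1]), (346, [440, -312, 71]), (348, [423, -187, 135])]
211 [(338, [462, -306, 57]), (340, [445, -196, 115]), (342, [439, -193, 117]), (344, [437, -231, 99]), (346, [428, -190, 121]), (348, [423, -197, 118])]
215 [(338, [459, -289, 53]), (340, [453, -287, 55]), (342, [442, -235, 83]), (344, [437, -240, 81]), (346, [431, -232, 86]), (348, [430, -292, 56])]
219 [(338, [455, -261, 55]), (340, [450, -264, 54]), (342, [437, -196, 91]), (344, [432, -198, 91]), (346, [427, -199, 91]), (348, [431, -316, 30])]
223 [(338, [451, -232, 57]), (340, [446, -237, 56]), (342, [436, -198, 78]), (344, [431, -196, 80]), (346, [429, -242, 56]), (348, [424, -249, 53])]
```

The depth map settles it: the real tips lie 43 mm behind the reported TCP, at height ≈111 mm, so the fingers closed above the cap. They are laterally centred. I'll reopen, descend 43 mm more and grip.

```bash
python3 -m pendant '[[[0,0,-0.005,0,0,0,0.4],[0,0,-0.005,0,0,0,0.4],[0,0,-0.005,0,0,0,0.4],[0,0,-0.005,0,0,0,0.4]]]' && python3 -m pendant '[[[0.001,0,0.012,0,0,0,0.4],[0.001,0,0.024,0,0,0,0.4],[0.001,0,0.036,0,0,0,0.4],[0.001,0,0.048,0,0,0,0.4],[0.001,0,0.048,0,0,0,0.4]]]' && python3 -m pendant '[[[0,0,0,0,0,0,0.95],[0,0,0,0,0,0,0.95],[0,0,0,0,0,0,0.95],[0,0,0,0,0,0,0.95],[0,0,0,0,0,0,0.95]]]' 25
```

```text
time: 3.35
ee_pos: [431.0, -204.5, 72.6]
ee_rot: [0.0, 0.7, 0.714, 0.0]
contact_force: [-0.3, -0.2, 0.4]
gripper_width: 0.598
finger_force: 0.0
time: 3.85
ee_pos: [428.7, -202.2, 21.8]
ee_rot: [-0.003, 0.7, 0.714, -0.001]
contact_force: [-0.2, -0.3, 0.3]
gripper_width: 0.594
finger_force: 0.0
time: 4.35
ee_pos: [431.4, -203.7, 25.1]
ee_rot: [0.001, 0.7, 0.714, 0.0]
contact_force: [0.0, 0.1, 1.8]
gripper_width: 0.186
finger_force: 29.6
```

Gripped (0.186, about 16 mm). I'll lift the foot above the other caps, then move by the rack's own spacing: −76 along the row and +60 across.

```bash
python3 -m pendant '[[[0,0,-0.015,0,0,0,0.95],[0,0,-0.04,0,0,0,0.95],[0,0,-0.065,0,0,0,0.95],[0,0,-0.09,0,0,0,0.95],[0,0,-0.105,0,0,0,0.95]]]' && python3 -m pendant '[[[-0.015,0.012,0,0,0,0,0.95],[-0.035,0.027,0,0,0,0,0.95],[-0.055,0.043,0,0,0,0,0.95],[-0.072,0.057,0,0,0,0,0.95],[-0.076,0.06,0,0,0,0,0.95]]]' && python3 -m pendant '[[[0,0,0.02,0,0,0,0.95],[0,0,0.035,0,0,0,0.95],[0,0,0.043,0,0,0,0.95],[0,0,0.043,0,0,0,0.95],[0,0,0.043,0,0,0,0.95]]]'
python3 - <<'E'
from bench import arm
from h import *
import pickle
w=arm.get_image("wrist");c=arm.get_image("side");sc=arm.get_image("scene");s=arm.observe();print(s["ee_pos"],rot(s["ee_rot"]).round(3).tolist())
pickle.dump((w,c,sc,s),open("w5.pkl","wb"))
a=cv2.resize(w["img"][150:400,200:400],(400,500));b=cv2.resize(c["img"][165:255,290:362],(400,500),interpolation=cv2.INTER_CUBIC)
cv2.imwrite("pics/w5.png",np.hstack([a,b]))
E
```

```text
time: 4.85
ee_pos: [432.0, -204.0, 132.0]
ee_rot: [0.002, 0.7, 0.714, 0.0]
contact_force: [0.2, 0.2, -0.8]
gripper_width: 0.185
finger_force: 29.4
time: 5.35
ee_pos: [493.7, -279.9, 129.9]
ee_rot: [0.001, 0.701, 0.714, 0.0]
contact_force: [-0.2, 0.5, 0.1]
gripper_width: 0.19
finger_force: 29.5
time: 5.85
ee_pos: [492.1, -277.9, 86.6]
ee_rot: [-0.0, 0.7, 0.714, -0.0]
contact_force: [-1.2, 1.1, 0.3]
gripper_width: 0.188
finger_force: 29.5
[ 493.0278827  -278.58438574   87.59630167] [[-0.019, 1.0, 0.001], [1.0, 0.019, -0.001], [-0.001, 0.001, -1.0]]
```

View pics/w5.png

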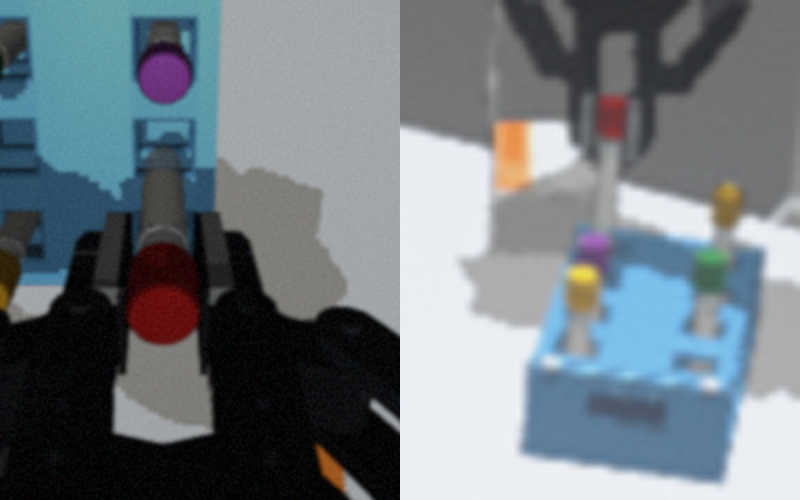

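The tube hangs straight above the free well beside purple, with both in column ≈164 of the crop. Now insert.

```bash
python3 -m pendant '[[[0,0,0.008,0,0,0,0.95],[0,0,0.016,0,0,0,0.95],[0,0,0.024,0,0,0,0.95],[0,0,0.03,0,0,0,0.95],[0,0,0.03,0,0,0,0.95]]]' && python3 -m pendant '[[[0,0,0.01,0,0,0,0.95],[0,0,0.02,0,0,0,0.95],[0,0,0.027,0,0,0,0.95],[0,0,0.03,0,0,0,0.95],[0,0,0.03,0,0,0,0.95]]]'
```

```text
time: 6.5
ee_pos: [491.2, -277.5, 54.8]
ee_rot: [-0.002, 0.7, 0.714, -0.0]
contact_force: [-0.3, -0.1, -0.5]
gripper_width: 0.19
finger_force: 29.5
time: 7.0
ee_pos: [492.1, -278.1, 26.0]
ee_rot: [-0.0, 0.7, 0.714, -0.0]
contact_force: [0.1, 0.2, -0.5]
gripper_width: 0.189
finger_force: 29.5
```

```bash
python3 -m pendant '[[[0,0,0.001,0,0,0,0.6],[0,0,0.001,0,0,0,0.45],[0,0,0.001,0,0,0,0.45],[0,0,0.001,0,0,0,0.45],[0,0,0.001,0,0,0,0.45]]]' && python3 -m pendant '[[[0,0,-0.02,0,0,0,0.45],[0,0,-0.045,0,0,0,0.45],[0,0,-0.07,0,0,0,0.45],[0,0,-0.09,0,0,0,0.45],[0,0,-0.1,0,0,0,0.45]]]'
python3 - <<'E'
from bench import arm
from h import *
import pickle
sd=arm.get_image("side");sc=arm.get_image("scene");w=arm.get_image("wrist");s=arm.observe();pickle.dump((w,sd,sc,s),open("w6.pkl","wb"))
print(s["ee_pos"])
B={n:[(b[0].round(1),b[1]) for b in blobs(d,(0,6),r,amin=5,vmin=40)] for n,d,r in(("scene",sc,(235,240,310,310)),("side",sd,(300,190,365,235)),("wrist",w,(200,150,380,380)))};print(B)
print(tri(*[ray(d,*B[n][0][0]) for n,d in(("scene",sc),("side",sd),("wrist",w)) if B[n]]).round(1))
for hh,r in (((65,18),(150,120,300,330)),((150,15),(230,120,330,330))):
    b=max(blobs(w,hh,r,amin=30,vmin=30),key=lambda b:b[1]);print(b[0],plane(w,*b[0],97).round(1))
a=w["img"][100:400,130:430];c=cv2.resize(sd["img"][180:250,300:370],(400,400),interpolation=cv2.INTER_CUBIC)
cv2.imwrite("pics/w6.png",np.hstack([cv2.resize(a,(400,400)),c]))
E
```

```text
time: 7.5
ee_pos: [492.5, -278.3, 25.8]
ee_rot: [0.0, 0.7, 0.714, 0.0]
contact_force: [-0.5, -0.7, -0.4]
gripper_width: 0.553
finger_force: 0.0
time: 8.0
ee_pos: [493.6, -279.0, 128.1]
ee_rot: [0.002, 0.7, 0.714, 0.0]
contact_force: [-0.5, 1.1, -0.9]
gripper_width: 0.551
finger_force: 0.0
[ 492.66917119 -278.46213124  125.92286054]
{'scene': [(array([284.7, 265.6]), np.int32(38))], 'side': [(array([326.5, 203.6]), np.int32(17))], 'wrist': [(array([279.3, 218.2]), np.int32(415))]}
[ 493.  -278.3   89.3]
[197.00777202 171.93005181] [ 431.8 -240.2   97. ]
[279.56708861 171.28860759] [ 490.9 -238.6   97. ]
```

View pics/w6.png

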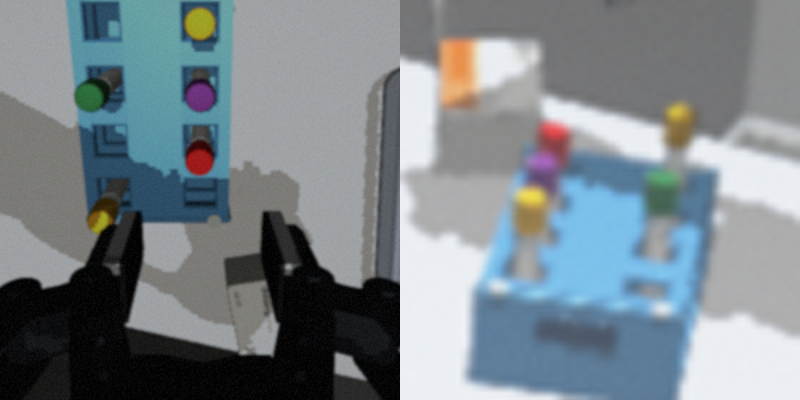

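Red is seated at (493.0,-278.3), cap height like the others, right beside purple. Now the green tube: −60 across, +38 along, then down.

```bash
python3 -m pendant '[[[0.01,-0.02,0,0,0,0,0.4],[0.024,-0.04,0,0,0,0,0.4],[0.034,-0.055,0,0,0,0,0.4],[0.038,-0.06,0,0,0,0,0.4],[0.038,-0.06,0.01,0,0,0,0.4]]]' && python3 -m pendant '[[[0,0,0.02,0,0,0,0.4],[0,0,0.045,0,0,0,0.4],[0,0,0.07,0,0,0,0.4],[0,0,0.09,0,0,0,0.4],[0,0,0.09,0,0,0,0.4]]]' && python3 -m pendant '[[[0,0,0,0,0,0,0.95],[0,0,0,0,0,0,0.95],[0,0,0,0,0,0,0.95],[0,0,0,0,0,0,0.95],[0,0,0,0,0,0,0.95]]]' 25
```

```text
time: 8.65
ee_pos: [431.9, -241.4, 115.5]
ee_rot: [0.001, 0.7, 0.714, 0.0]
contact_force: [0.0, -1.2, -0.6]
gripper_width: 0.599
finger_force: 0.0
time: 9.15
ee_pos: [429.1, -239.8, 21.4]
ee_rot: [-0.004, 0.7, 0.714, -0.001]
contact_force: [-0.3, 0.8, -0.5]
gripper_width: 0.596
finger_force: 0.0
time: 9.65
ee_pos: [432.6, -242.0, 26.7]
ee_rot: [0.001, 0.7, 0.714, 0.0]
contact_force: [-0.5, -0.1, 2.7]
gripper_width: 0.191
finger_force: 31.2
```

Gripped. I'll lift straight up, then swing to staging in front of the scanner.

```bash
python3 -m pendant '[[[0,0,-0.02,0,0,0,0.95],[0,0,-0.06,0,0,0,0.95],[0,0,-0.1,0,0,0,0.95],[0,0,-0.14,0,0,0,0.95],[0,0,-0.17,0,0,0,0.95]]]' && python3 -m pendant '[[[0.04,0.01,0,-0.1,0,0,0.95],[0.085,0.025,0,-0.2,0,0,0.95],[0.13,0.04,0,-0.3,0,0,0.95],[0.175,0.055,0,-0.4,0,0,0.95],[0.215,0.067,0,-0.5,0,0,0.95]]]'
python3 - <<'E'
from bench import arm
from h import *
s=arm.observe();print(s["ee_pos"],s["joints"].round(2))
Rt=R.from_euler("y",-0.9).as_matrix()@DOWN;print(Rt.round(2).tolist());print(go(s,[500,0,150],Rt))
E
```

```text
time: 10.15
ee_pos: [432.4, -241.9, 198.9]
ee_rot: [0.002, 0.7, 0.714, 0.0]
contact_force: [1.3, -0.2, -0.4]
gripper_width: 0.183
finger_force: 30.9
time: 10.65
ee_pos: [495.1, -23.7, 196.9]
ee_rot: [0.175, 0.678, 0.691, 0.179]
contact_force: [0.6, 0.8, -1.0]
gripper_width: 0.183
finger_force: 30.9
[495.12432112 -23.71743099 196.90884494] [-0.17 -0.47  2.35  0.13  0.77 -0.26]
[[0.0, 0.62, 0.78], [1.0, 0.0, 0.0], [0.0, 0.78, -0.62]]
[array([ 0.0236, -0.0181,  0.0436]), array([-0.394, -0.012,  0.013])]
```

```bash
python3 -m pendant '[[[0.01,-0.005,0.01,-0.1,0,0,0.95],[0.02,-0.01,0.02,-0.2,0,0,0.95],[0.024,-0.014,0.033,-0.3,0,0.01,0.95],[0.024,-0.018,0.044,-0.394,-0.012,0.013,0.95],[0.024,-0.018,0.044,-0.394,-0.012,0.013,0.95]]]'
python3 - <<'E'
from bench import arm
from h import *
import pickle
w=arm.get_image("wrist");s=arm.observe();pickle.dump((w,s),open("w7.pkl","wb"));print(s["ee_pos"],s["joints"].round(2),w["cam_to_world"].round(2).tolist())
cv2.imwrite("pics/w7.png",w["img"])
E
```

```text
time: 11.15
ee_pos: [540.2, -0.8, 177.2]
ee_rot: [0.291, 0.643, 0.645, 0.291]
contact_force: [-0.6, 0.2, -0.3]
gripper_width: 0.189
finger_force: 30.9
[539.01504478  -0.70021191 176.00884076] [-0.11 -0.52  2.57  0.32  0.26 -0.39] [[0.66, -0.24, 0.71, 402.19], [0.0, -0.95, -0.32, 81.63], [0.75, 0.21, -0.63, 297.43], [0.0, 0.0, 0.0, 1.0]]
```

View pics/w7.png

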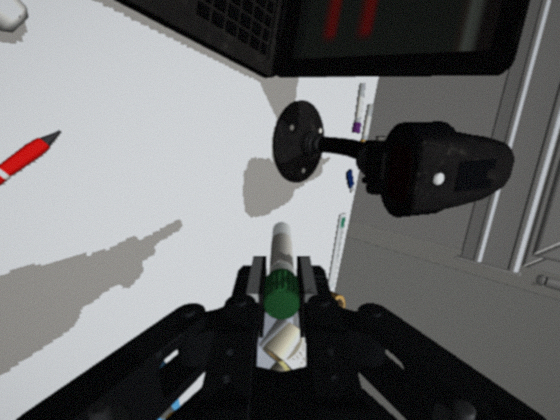

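The wrist view shows the stand base at (298,142) and the scanner head at (450,167), with its dark red window at about (403,168). The green tube is held straight at (283,290). I'll measure the window from the depth.

Run:
```python
from h import *
import pickle
w,s=pickle.load(open("w7.pkl","rb"));C=cloud(w);g=w["img"].astype(int)
m=np.zeros(g.shape[:2],bool);m[115:225,375:440]=1
red=m&(g[...,2]-np.maximum(g[...,0],g[...,1])>10)
n,l,st,ce=cv2.connectedComponentsWithStats(red.astype(np.uint8))
i=1+np.argmax(st[1:,4]);k=l==i;print(st[i],ce[i])
k=cv2.erode(k.astype(np.uint8),np.ones((3,3)))>0
P=C[k];P=P[np.linalg.norm(P-np.median(P,0),axis=1)<60]
c=P.mean(0);_,S,V=np.linalg.svd(P-c);print("n",len(P),c.round(1),"axes",V.round(3).tolist(),(S/np.sqrt(len(P))).round(1))
r=cv2.minAreaRect(cv2.findNonZero(k.astype(np.uint8)));print(r);print([C[int(v),int(u)].round(0).tolist() for u,v in cv2.boxPoints(r)])
# depth profile across nose along row 168
print([(u,C[168,u].round(0).astype(int).tolist(),g[168,u].tolist()) for u in range(378,440,4)])
print([(v,C[v,400].round(0).astype(int).tolist(),g[v,400].tolist()) for v in range(118,222,6)])
# stand disc
D=m*0>0;D[95:190,268:330]=1
q=D&(g.max(2)<90)&(C[...,2]<25)&(C[...,2]>3);Q=C[q];print("disc",len(Q),Q.min(0),Q.max(0),Q.mean(0))
# held tube label axis
M=rot(s["ee_rot"]);T=(C-s["ee_pos"])@M
print([(v,T[v,283].round(0).tolist(),g[v,283].tolist()) for v in range(222,310,8)])
```

```text
[409 159   2   2   2] [409.5 159.5]
n 0 [nan nan nan] axes [[1.0, 0.0, 0.0], [0.0, 1.0, 0.0], [0.0, 0.0, 1.0]] []
  return _methods._mean(a, axis=axis, dtype=dtype,
  ret = um.true_divide(
<stdin>:10: RuntimeWarning: Mean of empty slice.
Traceback (most recent call last):
cv2.error: OpenCV(4.12.0) /io/opencv/modules/imgproc/src/convhull.cpp:143: error: (-215:Assertion failed) total >= 0 && (depth == CV_32F || depth == CV_32S) in function 'convexHull'
```

Run:
```python
from h import *
import pickle
w,s=pickle.load(open("w7.pkl","rb"));C=cloud(w);g=cv2.GaussianBlur(w["img"].astype(np.float32),(7,7),0)
e=g[...,2]-g[...,:2].max(2)
print("red excess");print(e[120:222:6,384:432:4].round(0).astype(int))
n,l,st,ce=cv2.connectedComponentsWithStats(((e>3)).astype(np.uint8)[110:225,375:445])
for i in range(1,n):
    if st[i,4]>30: print(st[i],ce[i]+[375,110])
print([(u,C[168,u].round(0).astype(int).tolist()) for u in range(378,440,4)])
print([(v,C[v,400].round(0).astype(int).tolist()) for v in range(118,222,6)])
D=np.zeros(e.shape,bool);D[95:190,268:330]=1
q=D&(g.max(2)<90)&(C[...,2]<25)&(C[...,2]>3);Q=C[q];print("disc",len(Q),Q.min(0).round(),Q.max(0).round(),Q.mean(0).round())
M=rot(s["ee_rot"]);T=(C-s["ee_pos"])@M
print([(v,T[v,283].round(0).astype(int).tolist(),g[v,283].astype(int).tolist()) for v in range(222,310,8)])
b=cv2.convertScaleAbs(w["img"][90:240,360:530],alpha=3,beta=15)
cv2.imwrite("pics/w7b.png",cv2.resize(b,None,fx=4,fy=4,interpolation=cv2.INTER_CUBIC))
```

```text
red excess
[[ 0  0  1  1  1  1  1  1  1  0  0  0]
 [ 1  1  0  1  0 -1 -1 -2 -2 -2 -2 -2]
 [ 0  1  0  0 -1  0  0 -2 -3 -3 -3 -2]
 [ 1  0 -1  0  0  0  0 -1 -1 -2 -1 -1]
 [ 0  0  0  2  2  1  0 -1 -1 -1  0  0]
 [-1 -1  2  4  4  3  3  0 -1 -1  0  0]
 [ 0  0  4  3  4  4  4  1 -1  0  0  0]
 [-1  1  3  4  4  4  4  3 -1 -1  0  1]
 [ 1  1  4  4  4  4  4  0  0 -1  0  0]
 [ 0  1  4  4  4  5  4  0  0  1  0  1]
 [ 1  3  5  4  5  4  4  1  0 -1  0  0]
 [ 0  3  3  3  4  4  3  0  1  0  0 -1]
 [-1  2  4  4  2  5  1  0  0  0  1  0]
 [ 0 -1  2  4  4  3  0  0  0  1  1  0]
 [ 0  0 -1  0  0 -1 -1  1  0  0  0  0]
 [ 0 -1  0  0  0 -1 -1  0 -1  0  0 -1]
 [ 0  0  1  0  0  0  1  0  0  0  1  0]]
[ 13  35  24  56 944] [399.60063559 172.37288136]
[(378, [681, 28, 178]), (382, [680, 29, 182]), (386, [671, 31, 189]), (390, [668, 32, 194]), (394, [664, 33, 199]), (398, [661, 34, 204]), (402, [657, 35, 209]), (406, [655, 36, 213]), (410, [651, 37, 217]), (414, [649, 38, 221]), (418, [646, 39, 225]), (422, [649, 38, 227]), (426, [650, 39, 229]), (430, [655, 38, 231]), (434, [657, 38, 233]), (438, [658, 38, 236])]
[(118,
[... 155 characters left out ...]
 (160, [659, 41, 205]), (166, [658, 36, 206]), (172, [658, 31, 207]), (178, [659, 26, 208]), (184, [657, 21, 209]), (190, [657, 16, 209]), (196, [656, 11, 210]), (202, [658, 5, 210]), (208, [657, 1, 212]), (214, [659, -6, 211]), (220, [984, -128, 104])]
disc 2839 [718. -29.   3.] [834.  94.  25.] [760.  36.  13.]
[(222, [7, 2, 15], [175, 174, 170]), (230, [7, 2, 0], [145, 145, 142]), (238, [7, 2, -13], [110, 114, 115]), (246, [8, 2, -25], [108, 113, 114]), (254, [7, 2, -35], [81, 84, 84]), (262, [7, 2, -43], [99, 101, 100]), (270, [8, 2, -54], [34, 51, 29]), (278, [9, 2, -62], [20, 38, 14]), (286, [9, 2, -69], [28, 52, 20]), (294, [7, 1, -71], [38, 67, 28]), (302, [2, 1, -71], [37, 68, 28])]
```

View pics/w7b.png

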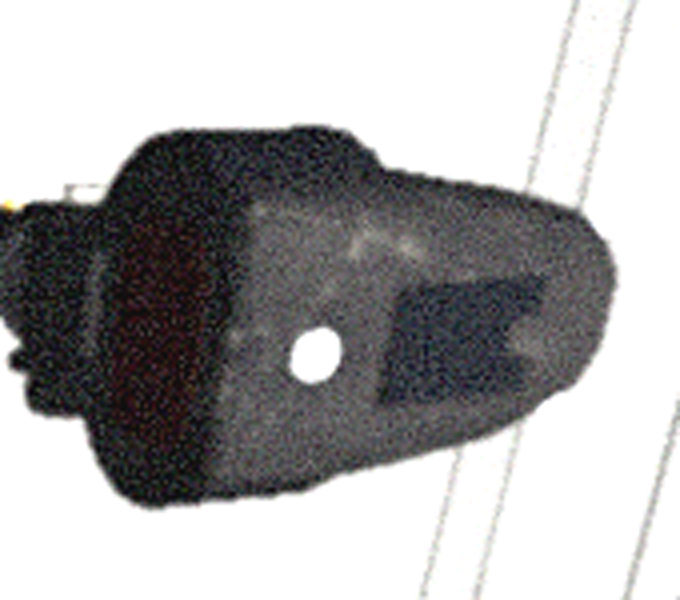

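The contrast-stretched crop confirms the dark red window strip at raw (400,172). Next I'll fit its plane and compute the presenting pose. In the tool frame the label centre sits at z ≈ −20, since the cap top is at −71.

```bash
cat > tgt.py <<'E'
from h import *
import pickle,sys
from bench import arm
w,_=pickle.load(open("w7.pkl","rb"));C=cloud(w)
P=C[142:204,390:412].reshape(-1,3);P=P[np.linalg.norm(P-np.median(P,0),axis=1)<50]
for _ in range(3):
    c=P.mean(0);V=np.linalg.svd(P-c)[2];n=V[2];P=P[abs((P-c)@n)<3]
n=n if n[0]<0 else -n
W=c+0*n; o,r=ray(w,399.6,172.4);W=o+r*((c-o)@n)/(r@n)
y=np.cross([0,0,1],n);y/=np.linalg.norm(y);z=np.cross(n,y)
F=np.stack([n,y,z],1)
# tool: z=-z_w, x = horizontal near +Y
tz=-z;tx=y if y[1]>0 else -y;Rt=np.stack([tx,np.cross(tz,tx),tz],1)
L=np.array([0,1,-20.])
def report(dist):
    s=arm.observe();M=rot(s["ee_rot"])
    print("ee",s["ee_pos"].round(1),"label in window",(F.T@(s["ee_pos"]+M@L-W)).round(1),"axis err",np.arccos(np.clip(M[:,2]@tz,-1,1)).round(3))
    t=W+dist*n-Rt@L;print("target ee",t.round(1),go(s,t,Rt))
if __name__=="__main__":
    print("W",W.round(1),"n",n.round(3),"down deg",np.degrees(np.arcsin(-n[2])).round(1),"left",len(P))
    for d in map(float,sys.argv[1:]): report(d)
E
python3 tgt.py 180 100; python3 -c "
from bench import arm;print(arm.observe()['joints'])"
```

```text
W [659.1  30.9 206.4] n [-0.821 -0.018 -0.571] down deg 34.8 left 1360
ee [539.   -0.7 176. ] label in window [120.3  28.6  63.6] axis err 0.239
target ee [521.9  27.8  86.7] [array([ 0.0286, -0.0781,  0.0465]), array([ 0.238,  0.013, -0.014])]
ee [539.   -0.7 176. ] label in window [120.3  28.6  63.6] axis err 0.239
target ee [587.6  29.3 132.4] [array([ 0.0298, -0.0004,  0.0654]), array([ 0.238,  0.013, -0.014])]
[-0.1060711  -0.51705848  2.57032147  0.32349345  0.25841888 -0.38610219]
```

```bash
python3 -m pendant '[[[0.007,0,0,0.06,0.003,-0.003,0.95],[0.014,0,0,0.12,0.006,-0.007,0.95],[0.022,0,0,0.18,0.01,-0.01,0.95],[0.03,0,0,0.238,0.013,-0.014,0.95],[0.03,0,0,0.238,0.013,-0.014,0.95]]]'; python3 tgt.py 100
```

```text
time: 11.7
ee_pos: [541.1, 28.8, 179.1]
ee_rot: [0.211, 0.667, 0.682, 0.215]
contact_force: [0.5, 0.1, 0.8]
gripper_width: 0.186
finger_force: 30.9
W [659.1  30.9 206.4] n [-0.821 -0.018 -0.571] down deg 34.8 left 1360
ee [541.1  28.8 179.1] label in window [111.5  -0.6  64.9] axis err 0.004
target ee [587.6  29.3 132.4] [array([-0.0005,  0.0112,  0.0649]), array([ 0.004,  0.001, -0.   ])]
```

```bash
python3 -m pendant '[[[0,0.002,0.015,0,0,0,0.95],[0,0.004,0.03,0,0,0,0.95],[0,0.006,0.045,0,0,0,0.95],[0,0.009,0.06,0,0,0,0.95],[0,0.01,0.065,0,0,0,0.95]]]';python3 -m pendant '[[[0,0,0,0,0,0,0.95],[0,0,0,0,0,0,0.95],[0,0,0,0,0,0,0.95],[0,0,0,0,0,0,0.95],[0,0,0,0,0,0,0.95]]]'; python3 tgt.py 100
python3 - <<'E'
from bench import arm
from h import *
import pickle
w=arm.get_image("wrist");sd=arm.get_image("side");s=arm.observe();pickle.dump((w,sd,s),open("w8.pkl","wb"))
cv2.imwrite("pics/w8.png",np.hstack([w["img"][60:400,160:560],cv2.resize(sd["img"][140:310,150:350],(400,340))]))
C=cloud(w);T=(C-s["ee_pos"])@rot(s["ee_rot"]);print([T[v,283].round(0).tolist() for v in (230,245,260,290)])
E
```

```text
time: 12.2
ee_pos: [583.4, 29.0, 126.9]
ee_rot: [0.209, 0.668, 0.682, 0.213]
contact_force: [-0.6, -0.2, 0.5]
gripper_width: 0.185
finger_force: 30.9
time: 12.7
ee_pos: [585.0, 29.6, 129.8]
ee_rot: [0.21, 0.667, 0.681, 0.215]
contact_force: [0.6, -0.0, 0.1]
gripper_width: 0.191
finger_force: 30.9
W [659.1  30.9 206.4] n [-0.821 -0.018 -0.571] down deg 34.8 left 1360
ee [585.   29.6 129.8] label in window [103.6  -0.4  -0.6] axis err 0.003
target ee [587.6  29.3 132.4] [array([-0.0004,  0.0035, -0.0006]), array([ 0.003,  0.001, -0.001])]
[[8.0, 1.0, -1.0], [7.0, 0.0, -23.0], [7.0, 0.0, -42.0], [9.0, 0.0, -71.0]]
```

View pics/w8.png

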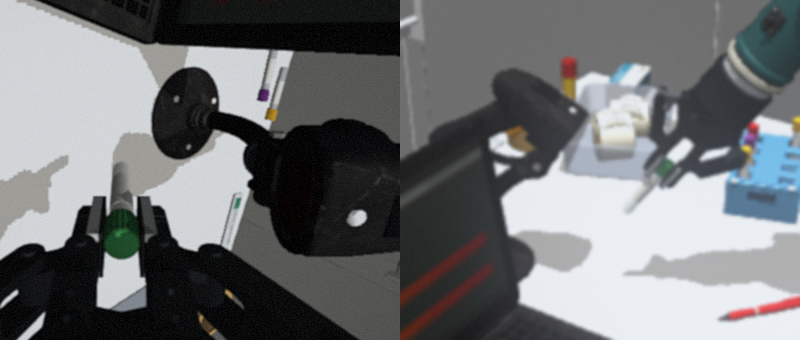

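The green tube is held square in front of the window: 103 mm away, under 1 mm off its line and 0.003 rad off square. The side view shows it clear of everything, with red standing in the rack. Handing in.

```bash
python3 -c "
from bench import arm;print(arm.close_job())"
```

```text
the job is handed in; nothing more can be done
None
```

I moved the red-capped tube into the free far-row well beside the other two, and the arm is holding the green-capped tube by its cap about 10 cm in front of the scanner window, square to it; I handed the job in at about 13 s of the 56 s allowed, and it returned no verdict.

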